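Send a wet eye rack through the curing unit's gate

TASK

The freshly glossed pair of blue bead eyes on the small steel rack must go into the amber-hooded curing unit. With a fingertip, press down the black bar beside the chute to swing the orange gate well open and, still holding it open, push the rack along the chute until it is fully home against the back stop; then let the gate close behind it and come away. Only push the rack, never lift it; nothing may touch the wet eyes, the gate must not touch the rack, and the other things on the bench stay where they are.

Things in the scene. Friction and masses are not known exactly. Their poses are not given: they have to be found in the camera images.
- mouth (a point): Centre of the curing unit's entrance, on the chute floor (flat, 18 mm above the bench). The unit is fixed; place and yaw vary. x points into the unit (push direction), y left of that, to the press bar, z up. Chute from x = -192 mm to the stop, between rails 59 mm apart, 6 thick, 10 high. White front panel at x = 0 to 4 mm, 116 wide, opening 59 wide (between rails), 36 high.
- stop (a point): Centre of the foot of the rubber back stop's face, on the chute floor 66 mm inside the mouth, axes as mouth. Around it a clear amber hood with a lamp bar on top, mouth x = 0 to 84 mm, up to 67 mm above the chute floor; then a white power unit 130 mm wide, to mouth x = 176 mm, 90 mm above the chute floor.
- gate (a joint): Gate angle, rad: 0 closed, 1.2 end of travel. Gate, black press bar and rock shaft are one piece; pressing the bar down swings the orange plate up across the entrance. From about 0.75 rad on, rack and eyes pass freely beneath. A spring shuts it as soon as the bar is let go; holding it open takes about 3 N on the bar.
- shaft (a point): Middle of the rock shaft (fixed point, axes as mouth): steel, 8 mm thick, along mouth x from -188 to 0 mm, at mouth y = 46 mm, 28 mm above the chute floor. Its outer bearing, at mouth x = -190 to -184 mm, y = 39 to 53 mm, is 36 mm high. Fingers can straddle the shaft.
- plate (a point): Centre of the orange gate plate, 36 x 29 mm, 4 mm thick; turns with the gate. Closed, it bars the chute at mouth x = -6.5 to -2.5 mm, y = -4 to 32 mm, 11 to 40 mm above the floor: the rack's body is stopped, its tongue fits underneath. Fully open, it reaches up to 80 mm above the chute floor.
- bar (a point): Middle of the black press bar, on its axis: round, 12 mm thick, along mouth x from -178 to -13 mm, an arm to the shaft at each end. Turns with the gate, 36 mm from the shaft. Axis at mouth y = 80 mm, 38 mm above the chute floor when closed; y = 78, 12 above at 0.75 rad; y = 71, 2 above at 1.1 rad. A fingertip can slide along it; it is open beneath.
- rack: Loose steel eye rack, about 0.18 kg, standing in the chute; origin at the centre of the underside of its body, x towards its front (into the unit). Body 60 mm long (x), 56 mm wide (y), with end plates 24 mm high; a flat tongue 24 mm wide and 5 mm thick runs back from it to the blue lip, whose outer face is 62 mm behind the origin. At the start its front is 12 to 40 mm short of the mouth.
- nose (a point): Centre of the rack's front face (30 mm ahead of the rack's origin, 12 mm above the chute floor). Home, it meets the back stop: mouth x = +66 mm.
- lip (a point): Centre of the outer (rear) face of the blue lip at the tail end of the rack, the place to push: an upright plate 40 mm wide (y), 22 mm high from the chute floor, 4 mm thick; this point is 11 mm above the floor. With the rack home it stands 26 mm outside the mouth, clear of the gate.
- eyes: The pair of wet blue glass bead eyes, 18 mm balls side by side on pegs fixed in the rack, tops 27 mm above the chute floor; origin the same as the rack's. Not to be touched.
- beak: Bystander: carved crow beak in black gloss, about 90 mm tall, standing on its round 50 mm base; origin at the centre of its underside.
- clamp: Bystander: steel spring clamp with orange tips lying on the bench, about 120 x 75 x 22 mm; origin at its pivot, on the bench.
- trumpet: Bystander: tin trumpet prop standing on its bell, 73 mm across and 140 mm tall; origin at the centre of its underside.
- case: Bystander: small oak carry case with a brass latch, 240 x 150 x 75 mm, a 13 mm high black handle on top; origin at the centre of its underside.
Not all that is in view belongs to the job. Leave any green or red look-alike of the rack alone.

How it is judged:
On the way, in this order (a step that is already met when the one before it is completed fails the run):
1. the gate is held open by a fingertip on its bar while the front of the rack goes past it (value of joint gate above 0.75 rad and contact force between the fingers and gate above 0.2 N and x of nose in the frame of mouth above 0.005 m), for 0.05 s.
2. the rack is pushed home to the back stop with the gate still held open by the finger (value of joint gate above 0.75 rad and contact force between the fingers and gate above 0.2 N and x of nose in the frame of mouth above 0.062 m), for 0.05 s.
At the end, for the whole second after the job is handed in: The rack stands flat and still in the chute, its front within 4 mm of the back stop, and the gate has closed behind it (angle below 0.08 rad) (x of nose in the frame of mouth above 0.062 m and value of joint gate below 0.08 rad and z of rack in the frame of mouth below 0.003 m and angle between rack's own z axis and vertical below 0.05 rad and linear speed of rack below 0.01 m/s); the robot touches nothing.
It fails at once if the gate touches the rack or the eyes (contact force between gate and rack above 0.4 N or contact force between gate and eyes above 0.2 N).
It fails at once if a finger or the arm touches the wet eyes (contact force between any of the fingers, the arm and eyes above 0.2 N).
It fails at once if the rack is lifted or tipped (z of rack in the frame of mouth above 0.008 m or angle between rack's own z axis and vertical above 0.2 rad).
It fails at once if a bystander is disturbed (distance of any of beak, clamp, trumpet, case from where it was at the start of the episode above 0.02 m).
It also fails if it takes over 42 s, if anything falls off the work surface, if the arm or the gripper's body presses on something with over 40 N, if the wrist force passes 120 N, or if a joint passes its speed limit or range.

ROBOT

A 6-joint arm with a two-finger parallel gripper is mounted at the origin on the work surface. World frame = base frame: x ahead of the robot, y to its left, z up, the work surface at z = 0. Lengths are in m, angles in rad, forces in N, time in s.
With the tool pointing down it reaches from about 0.35 to 0.975 m from the base axis. Payload 4.9 kg.
Tool frame: the origin (TCP) lies between the finger pads; the fingertips stand 22 mm ahead of it and the grasp point (between the pads) lies 3 mm ahead of it; z points along the fingers, y is the line along which they close (so a half turn about z gives the same grasp; the last joint's range is limited). The gripper opens to 85 mm and grips with 20 to 120 N. Pads are 22 mm wide; open, the fingers measure 114 mm over their backs; the gripper's body (76 mm by 85 mm) begins 54 mm behind the grasp point. The pads swing forward as they close: fully open they stand 13 mm farther back than shut.
Start: joints at [-1.412, 0.053, 1.613, -0, 1.476, -0.119], TCP at [0.171, -0.601, 0.253] pointing down, gripper open.
Joint ranges: [-3.01, 3.01], [-1.01, 2.22], [0.06, 2.58], [-1.02, 4.17], [0.09, 2.62], [-3.14, 3.14]. Speed limits (rad/s): [2.57, 2.57, 3.14, 3.14, 3.14, 3.14].

INTERFACE

Orientations are given as a unit quaternion [w, x, y, z].
In Python, from plant import state, grab_frame, get_calibration, job_done, recognise, regions_of gives the robot as it stands.
- The arm moves only by the tool apply_moves, never from a script. Its argument "targets" is a list of rows, each an object with "translation": the shift along the tool's x, y, z normalised to -1 to 1, where 1 is 100 mm, a list of three; "twist": the turn about the tool's z normalised to -1 to 1, where 1 is 0.1 rad; "hand": the opening, from 0 (shut) to 1 (fully open). A call has 1 to 8 rows; each row shifts and turns the commanded pose from where the row before left it, along the tool's axes as they then stand; what a row does not reach is not made up. A row lasts 1/10 s, in which the tool goes at most 50 mm and 8.59 degrees, less where a joint would pass 70% of its speed; a pose out of reach is approached as far as the arm can. A call with a number of a shift or a turn outside -1 to 1 is refused whole. A call with a gripper value outside its range is refused whole. The fingers move at their own pace and stop on an object; the grip force is fixed at half the most. Time passes only in rows, so rows that do not move let the fingers close. It gives the time, the measured TCP pose, the force, the opening and the grip force at its end, in the units of the state.
- state(): the state, without advancing time (a new reading comes with each control period).
- grab_frame(name): name is "scene" or "top" or "wrist"; returns the picture (480x640x3 uint8, red, green, blue); there is no depth.
- get_calibration(name): a dict with "camera_matrix" (3x3 intrinsics, pixels), "pose" (4x4, takes a point from camera to world coordinates). Camera axes: x right, y up, looking along -z (the intrinsics and any distortion apply to the point x, -y, -z); pixel columns grow to the right and rows downward; lengths in m; the calibration is good to about 2 mm. A picture is of the moment at which its call begins: read the wrist's pose just before it. get_calibration takes no time and is no camera call; for the wrist camera it gives the pose at the moment of the call.
- job_done(): hands the job in; it is judged then, once.
Trained networks look in the newest picture that a camera, given by its name, has taken for a name from the list of things; names that differ only in an ending like _2 or _b are one class to them, and where a whole thing is asked for, a point or a joint stands for the part that bears it (a point fixed in the world has none). Each returns a list of dicts, best first, with "score" (0 to 1); they miss things now and then, are a little off and sometimes report something else, mostly with a low value. They report only what shows in the picture. A call takes as long as a camera call. They do not tell look-alikes from the thing itself.
- recognise(camera, query): "point" ([x, y, z] in m, in world coordinates, good to about 4 mm: the middle of the surface that is visible of it).
- regions_of(camera, query): "pixels" (480x640 bool, what is visible of it).
The state is a dict: "time": time; "joint_pos": joint angles; "joint_vel": joint speeds; "joint_efforts": joint torques, N m; "tool_pos": TCP position; "tool_rot": TCP orientation; "contact_force": force on the tool from outside, world axes, zero at the start; "ft_torque": the same for the moment, N m; "gripper_width": opening from 0.0 (shut) to 1.0 (fully open); "grasp_force": force on a finger pad.
Only numpy, scipy, OpenCV 4.12 (cv2) and the standard library are available. Lean on these libraries where they do the work, as an engineer would, in place of code of your own. Each camera call takes 0.05 s, during which the arm holds its last target. There are 200 camera calls.

## Working session

There is one attempt and no reset: what is moved stays moved. The work goes in short steps, Python scripts to look and compute and a tool call to move; the robot and the scene stay as the last step left them, time stands still between calls to the robot, and variables do not carry over. Pictures are saved under pics/ and viewed, at most 10 in all, crops included, and the job is handed in when it is done.

Besides the shell and the picture viewer there is one more tool, called after "Request:" in YAML: its name, and indented under it one key for each argument. apply_moves: Moves the arm, as the interface text tells. Its arguments: {"type":"object","properties":{"targets":{"type":"array"}},"required":["targets"]}

```bash
mkdir -p pics; ls; python3 - <<'E'
from plant import *
import cv2,numpy as np
s=state();print({k:np.round(v,3) for k,v in s.items()})
ims=[]
for c in("top","scene"):
    f=grab_frame(c);cv2.imwrite(f"pics/{c}0.png",f[:,:,::-1])
    k=get_calibration(c);print(c,np.round(k['camera_matrix'],1).tolist(),np.round(k['pose'],3).tolist())
    for q in("rack","lip","nose","gate","bar","plate","shaft","eyes","mouth","stop","beak","clamp","trumpet","case"):
        try:
            r=recognise(c,q);print(c,q,[(np.round(d['point'],3).tolist(),round(d['score'],2)) for d in r[:3]])
        except Exception as e: print(c,q,e)
E
```

```text
pics
{'time': np.float64(0.0), 'joint_pos': array([-1.412,  0.053,  1.614, -0.   ,  1.476, -0.119]), 'joint_vel': array([ 0.002,  0.   ,  0.   ,  0.001,  0.001, -0.001]), 'joint_efforts': array([ 1.0000e-03, -3.9367e+01, -3.7018e+01, -0.0000e+00,  7.0000e-03,
       -0.0000e+00]), 'tool_pos': array([ 0.171, -0.6  ,  0.252]), 'tool_rot': array([-0.001,  0.99 ,  0.138, -0.   ]), 'contact_force': array([-0.39 , -0.262,  0.092]), 'ft_torque': array([-0.045,  0.012,  0.023]), 'grasp_force': np.float64(0.0), 'gripper_width': np.float64(1.001)}
top [[575.0, 0.0, 312.2], [0.0, 575.0, 241.9], [0.0, 0.0, 1.0]] [[-0.019, 0.987, -0.159, 0.412], [-1.0, -0.018, 0.006, -0.006], [0.003, 0.159, 0.987, 1.07], [0.0, 0.0, 0.0, 1.0]]
top rack [([0.595, 0.036, 0.022], 0.96), ([0.338, -0.126, 0.006], 0.9), ([0.447, 0.317, -0.002], 0.88)]
top lip [([0.597, 0.039, 0.021], 0.94), ([0.769, -0.082, 0.006], 0.86), ([0.445, 0.319, 0.006], 0.84)]
top nose [([0.594, 0.036, 0.023], 0.93), ([0.34, -0.128, 0.005], 0.91), ([0.771, -0.088, 0.007], 0.86)]
top gate [([0.525, 0.024, 0.059], 0.92)]
top bar [([0.524, 0.026, 
[... 1030 characters left out ...]
], 0.62)]
scene gate [([0.522, 0.022, 0.056], 0.74)]
scene bar [([0.591, 0.025, 0.03], 0.72), ([0.526, 0.024, 0.06], 0.59)]
scene plate [([0.523, 0.022, 0.057], 0.89)]
scene shaft [([0.633, 0.204, 0.07], 0.98)]
scene eyes [([0.454, 0.332, 0.024], 0.72), ([0.784, -0.078, 0.019], 0.69), ([0.602, 0.052, 0.046], 0.6)]
scene mouth [([0.634, 0.204, 0.066], 0.68)]
scene stop [([0.638, 0.198, 0.068], 0.66)]
scene beak [([0.42, -0.27, 0.032], 0.95), ([0.65, -0.311, 0.073], 0.57), ([0.591, 0.025, 0.034], 0.24)]
scene clamp [([0.35, 0.217, 0.012], 0.97)]
scene trumpet [([0.756, 0.107, 0.027], 0.83), ([0.593, 0.022, 0.028], 0.27)]
scene case [([0.645, -0.312, 0.069], 0.78), ([0.525, 0.021, 0.06], 0.42)]
```

View pics/top0.png

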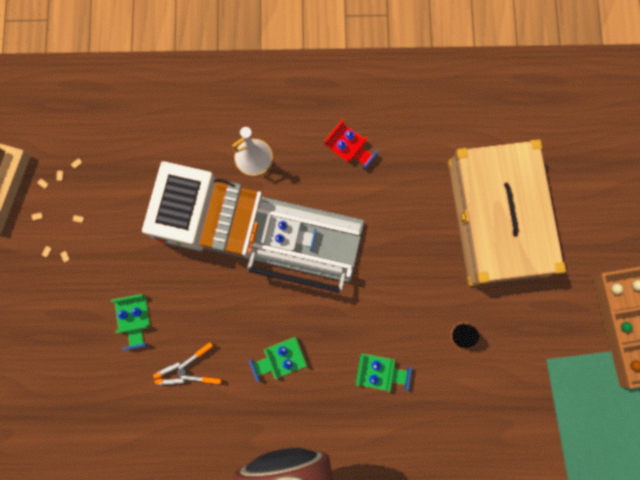

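View pics/scene0.png

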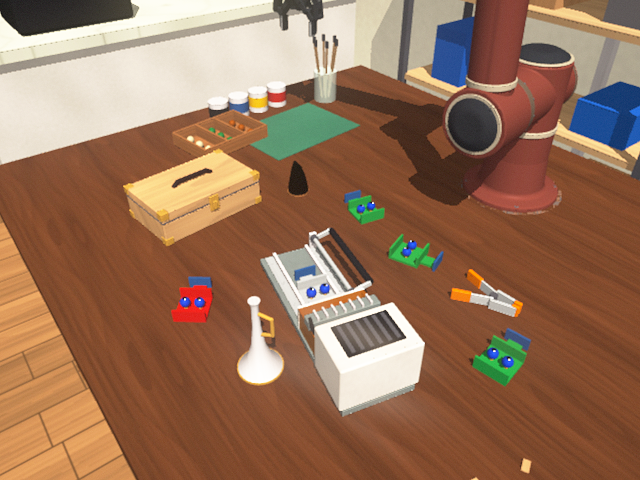

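Top view: the unit is at (145–365, 165–290), with its hood to the left (about (235,215)) and the chute opening to the right. The black bar is at (295,275). Rack candidates:
- Steel one in the chute, (290,237).
- Green ones at (132,315), (282,358) and (382,373).
- Red one at (347,143).

Only the steel one in the chute fits the description. I'll confirm that in an enlarged crop and measure the unit's corners in the same crop.

```bash
python3 - <<'E'
import cv2,numpy as np
from plant import *
t=cv2.imread("pics/top0.png")[150:300,240:370]
cv2.imwrite("pics/c_top.png",cv2.resize(t,None,fx=4,fy=4,interpolation=cv2.INTER_CUBIC))
k=get_calibration("wrist");s=state()
P=np.array(k['pose']);print(np.round(k['camera_matrix'],1).tolist());print(np.round(P,3).tolist())
from scipy.spatial.transform import Rotation as R
q=s['tool_rot'];Rt=R.from_quat([q[1],q[2],q[3],q[0]]).as_matrix()
print("cam in tool",np.round(Rt.T@(P[:3,3]-s['tool_pos']),3),np.round(Rt.T@P[:3,:3],2).tolist())
E
```

```text
[[396.1, 0.0, 317.6], [0.0, 396.1, 236.6], [0.0, 0.0, 1.0]]
[[0.275, 0.913, 0.3, 0.247], [-0.961, 0.261, 0.086, -0.58], [-0.0, -0.312, 0.95, 0.374], [0.0, 0.0, 0.0, 1.0]]
cam in tool [ 0.079  0.001 -0.121] [[0.0, 0.95, 0.31], [1.0, -0.0, -0.0], [0.0, 0.31, -0.95]]
```

View pics/c_top.png

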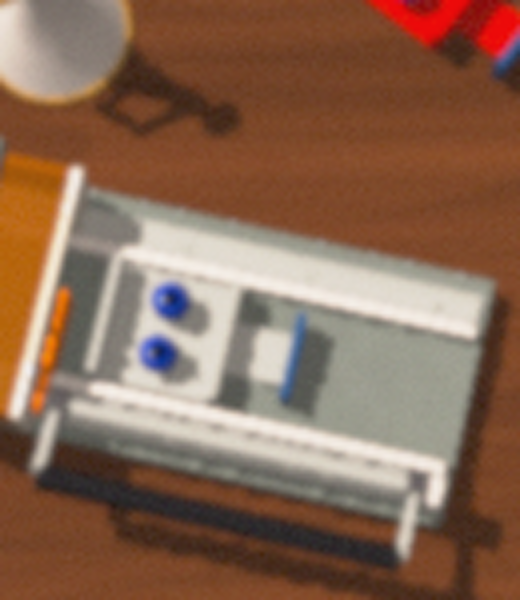

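The crop shows the steel rack with its blue lip at crop (293,357). It is the only steel one, and it stands in the chute. The rail tops run (120,252)→(475,332) and (95,388)→(440,466), and the bar axis runs (40,475)→(398,553). Next I fit the unit's pose to these.

```bash
cat > h.py <<'E'
import numpy as np
from scipy.optimize import least_squares
from plant import *
def proj(P,K,X):
    c=(np.asarray(X)-P[:3,3])@P[:3,:3]; c=c*[1,-1,-1]
    u=c@K.T; return u[:,:2]/u[:,2:]
def w(p,X):
    c,s=np.cos(p[2]),np.sin(p[2]); X=np.asarray(X)/1000
    return np.c_[p[0]+c*X[:,0]-s*X[:,1],p[1]+s*X[:,0]+c*X[:,1],X[:,2]+.018]
def fit(P,K,lines,pts,p0):
    """lines: [(A,B,pixels)] model segment; pts: [(X,pixel)]"""
    def f(p):
        r=[]
        for A,B,px in lines:
            a,b=proj(P,K,w(p,[A,B])); d=(b-a)/np.linalg.norm(b-a); n=np.array([-d[1],d[0]])
            r+=list((np.asarray(px)-a)@n)
        for X,px in pts: r+=list(proj(P,K,w(p,[X]))[0]-px)
        return np.array(r)
    s=least_squares(f,p0,loss='soft_l1'); return s.x,f(s.x)
E
python3 - <<'E'
from h import *
k=get_calibration("top");K=np.array(k['camera_matrix']);P=np.array(k['pose'])
c=lambda *l:[np.array(q)/4+[240,150]-.375 for q in l]
L=[((-192,-32.5,10),(0,-32.5,10),c((120,252),(475,332))),((-192,32.5,10),(0,32.5,10),c((95,388),(440,466))),
((-178,80,38),(-13,80,38),c((60,480),(380,549)))]
Q=[((-192,-32.5,10),c((478,333))[0]),((-187,46,36),c((437,487))[0]),((-192,32.5,10),c((446,466))[0])]
p,r=fit(P,K,L,Q,[.6,.1,1.35]);print(p,np.degrees(p[2]),r.round(2))
# rack lip: solve intersect with z=.04
def ray(px,z):
    d=P[:3,:3]@(np.linalg.inv(K)@[*px,1]*[1,-1,-1]);return P[:3,3]+d*(z-P[2,3])/d[2]
for q,z in(((293,357),.040),((300,315),.04),((287,402),.04),((170,300),.036),((156,352),.036),((110,300),.042),((75,170),.085),((15,415),.085),((40,475),.056),((400,555),.056)):
    X=ray(c(q)[0],z)-[p[0],p[1],0];C,S=np.cos(p[2]),np.sin(p[2]);print(q,np.round([(C*X[0]+S*X[1])*1e3,(-S*X[0]+C*X[1])*1e3],1))
E
```

```text
[0.61063565 0.09505686 1.32916519] 76.15555594345429 [-0.3  -0.52 -0.01 -0.11  0.17  1.01 -0.02 -0.62 -0.5   0.14  0.56  0.35]
(293, 357) [-112.1    0.4]
(300, 315) [-110.9  -19.3]
(287, 402) [-114.    21.1]
(170, 300) [-51.2 -13.6]
(156, 352) [-50.5  11.3]
(110, 300) [-25.2  -6.5]
(75, 170) [ -1.6 -52.4]
(15, 415) [-1.9 59.1]
(40, 475) [-14.9  79.5]
(400, 555) [-178.2   78.9]
```

Request:
apply_moves:
  targets:
    - {"translation":[0,0,0],"twist":-1,"hand":0.7}
    - {"translation":[0,0,0],"twist":-1,"hand":0.7}
    - {"translation":[0,0,0],"twist":-1,"hand":0.7}
    - {"translation":[0,0,0],"twist":-1,"hand":0.7}
    - {"translation":[0,0,0],"twist":-1,"hand":0.7}
    - {"translation":[0,0,0],"twist":-1,"hand":0.7}
    - {"translation":[0,0,0],"twist":-1,"hand":0.7}
    - {"translation":[0,0,0],"twist":-1,"hand":0.7}

```text
time: 2.3
tool_pos: [0.1714, -0.601, 0.2533]
tool_rot: [-0.0, 0.857, 0.515, 0.0]
contact_force: [0.2, -0.1, -0.3]
gripper_width: 0.704
grasp_force: 0.0
```

Request:
apply_moves:
  targets:
    - {"translation":[0,0,0],"twist":-0.85,"hand":0.7}
    - {"translation":[0,0,0],"twist":-0.85,"hand":0.7}
    - {"translation":[0,0,0],"twist":-0.85,"hand":0.7}
    - {"translation":[0.46,0.16,0],"twist":0,"hand":0.7}
    - {"translation":[0.46,0.16,0],"twist":0,"hand":0.7}
    - {"translation":[0.46,0.16,0],"twist":0,"hand":0.7}
    - {"translation":[0.46,0.16,0],"twist":0,"hand":0.7}
    - {"translation":[0.46,0.16,0],"twist":0,"hand":0.7}

```text
time: 3.1
tool_pos: [0.304, -0.3947, 0.2534]
tool_rot: [0.0, 0.786, 0.618, 0.0]
contact_force: [1.2, -0.7, 0.4]
gripper_width: 0.696
grasp_force: 0.0
```

Request:
apply_moves:
  targets:
    - {"translation":[0.46,0.16,0],"twist":0,"hand":0.7}
    - {"translation":[0.46,0.16,0],"twist":0,"hand":0.7}
    - {"translation":[0.46,0.16,0],"twist":0,"hand":0.7}
    - {"translation":[0.46,0.16,0],"twist":0,"hand":0.7}
    - {"translation":[0.46,0.16,0],"twist":0,"hand":0.7}
    - {"translation":[0.46,0.16,0],"twist":0,"hand":0.7}
    - {"translation":[0,0,0],"twist":0,"hand":0.7}

```text
time: 3.8
tool_pos: [0.4637, -0.1463, 0.2536]
tool_rot: [-0.0, 0.784, 0.621, 0.001]
contact_force: [-0.0, -1.0, -0.1]
gripper_width: 0.702
grasp_force: 0.0
```

Request:
apply_moves:
  targets:
    - {"translation":[0.45,0.15,0],"twist":0.05,"hand":0.7}
    - {"translation":[0.45,0.15,0],"twist":0.05,"hand":0.7}
    - {"translation":[0.45,0.16,0.2],"twist":0,"hand":0.7}
    - {"translation":[0,0,0.2],"twist":0,"hand":0.7}
    - {"translation":[0,0,0],"twist":0,"hand":0.7}

```text
time: 4.3
tool_pos: [0.5364, -0.0313, 0.2105]
tool_rot: [-0.002, 0.789, 0.615, -0.002]
contact_force: [-0.5, -0.2, 0.1]
gripper_width: 0.699
grasp_force: 0.0
```

```bash
python3 - <<'E'
from h import *
import cv2
k=get_calibration("wrist");f=grab_frame("wrist");cv2.imwrite("pics/w1.png",f[:,:,::-1])
np.savez("w1.npz",K=k['camera_matrix'],P=k['pose'])
K=np.array(k['camera_matrix']);P=np.array(k['pose']);p=[0.61063565,0.09505686,1.32916519]
for n,X in dict(lipT=(-113,0,22),bar0=(-178,80,38),bar1=(-13,80,38),brg=(-187,46,36),railL=(-192,32.5,10),railR=(-192,-32.5,10),m=(0,0,0)).items(): print(n,proj(P,K,w(p,[X])).round(0))
print(state()['tool_pos'],state()['tool_rot'])
E
```

```text
lipT [[377. 179.]]
bar0 [[270. 269.]]
bar1 [[259.  24.]]
brg [[315. 279.]]
railL [[332. 272.]]
railR [[410. 271.]]
m [[380.  13.]]
[ 0.53691829 -0.03215534  0.2123277 ] [-0.00132354  0.78903989  0.61433896 -0.00139374]
```

View pics/w1.png

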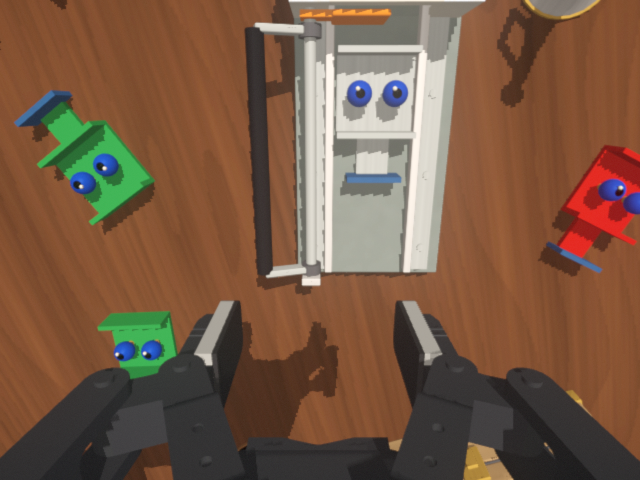

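The wrist view shows the rail ends at (328,271) and (407,271), the lip top at (373,178), and the bar running (253,30)→(265,272). This is about 4 px left of the top-camera prediction, so I refit from this closer view.

```bash
python3 - <<'E'
from h import *
d=np.load("w1.npz");K,P=d['K'],d['P']
L=[((-178,80,38),(-13,80,38),[(253.5,50),(258,150),(263.5,255)]),((-192,32.5,10),(0,32.5,10),[(330.5,100),(329,250)]),((-192,-32.5,10),(0,-32.5,10),[(418,100),(408.5,250)])]
Q=[((-192,32.5,10),(328,271)),((-192,-32.5,10),(407,271)),((-187,46,36),(311,280))]
p,r=fit(P,K,L,Q,[.61,.095,1.33]);print(p.round(4),np.degrees(p[2]),r.round(1))
C,S=np.cos(p[2]),np.sin(p[2])
def m(X):
    X=np.array(X)-[p[0],p[1],0];return np.round([(C*X[0]+S*X[1])*1e3,(-S*X[0]+C*X[1])*1e3],1)
def ray(px,z):
    d=P[:3,:3]@(np.linalg.inv(K)@[*px,1]*[1,-1,-1]);return P[:3,3]+d*(z-P[2,3])/d[2]
for q,z in(((373,181),.040),((346,180),.04),((401,180),.04),((359,93),.036),((396,93),.036)):print(q,m(ray(q,z)))
s=state();q=s['tool_rot'];print("tcp",m(s['tool_pos']),s['tool_pos'][2],"yaw",2*np.degrees(np.arctan2(q[2],q[1])))
E
```

```text
[0.6065 0.0962 1.3352] 76.49864038311961 [-0.2 -1.2 -1.5  2.6  0.8  0.1  0.4  0.2  0.6 -0.3  0.1  0.1 -0.8]
(373, 181) [-114.4   -0.5]
(346, 180) [-113.5   19.5]
(401, 180) [-113.9  -21.1]
(359, 93) [-53.   10.9]
(396, 93) [-53.3 -15. ]
tcp [-141.    37.7] 0.21232770018898403 yaw 75.80797256597681
```

Request:
apply_moves:
  targets:
    - {"translation":[0.04,-0.01,0.37],"twist":-0.1,"hand":0.7}
    - {"translation":[0,0,0.37],"twist":0,"hand":0.7}
    - {"translation":[0,0,0.37],"twist":0,"hand":0.7}
    - {"translation":[0,0,0],"twist":0,"hand":0.7}

```text
time: 4.75
tool_pos: [0.5342, -0.0287, 0.0986]
tool_rot: [-0.003, 0.787, 0.617, -0.003]
contact_force: [-0.9, -0.5, -1.7]
gripper_width: 0.7
grasp_force: 0.0
```

```bash
cat >> h.py <<'E'
PM=[.6065,.0962,1.3352]
def rep():
    s=state();C,S=np.cos(PM[2]),np.sin(PM[2]);X=s['tool_pos']-[PM[0],PM[1],0];q=s['tool_rot'];f=s['contact_force']
    print("t",s['time'],"mouth mm",np.round([(C*X[0]+S*X[1])*1e3,(-S*X[0]+C*X[1])*1e3,X[2]*1e3],1),"yaw",round(2*np.degrees(np.arctan2(q[2],q[1])),2),"F along x,y,z",np.round([C*f[0]+S*f[1],-S*f[0]+C*f[1],f[2]],2),"w",s['gripper_width'].round(3))
E
python3 -c "
from h import *
rep()
import cv2
k=get_calibration('wrist');f=grab_frame('wrist');cv2.imwrite('pics/w2.png',f[:,:,::-1])
np.savez('w2.npz',K=k['camera_matrix'],P=k['pose'])"
```

```text
Traceback (most recent call last):
  File "h.py", line 23, in rep
    print("t",s['time'],"mouth mm",np.round([(C*X[0]+S*X[1])*1e3,(-S*X[0]+C*X[1])*1e3,X[2]*1e3],1),"yaw",round(2*np.degrees(np.arctan2(q[2],q[1])),2),"F along x,y,z",np.round([C*f[0]+S*f[1],-S*f[0]+C*f[1],f[2]],2),"w",s['gripper_width'].round(3))
                                                                                                                                                                                                                          ^^^^^^^^^^^^^^^^^^^^^^^^
AttributeError: 'float' object has no attribute 'round'
```

```bash
sed -i "s/s\['gripper_width'\].round(3)/round(float(s['gripper_width']),3)/" h.py
python3 -c "
from h import *
rep()
import cv2
k=get_calibration('wrist');f=grab_frame('wrist');cv2.imwrite('pics/w2.png',f[:,:,::-1])
np.savez('w2.npz',K=k['camera_matrix'],P=k['pose'])"
```

```text
t 4.75 mouth mm [-138.3   41.2   98.6] yaw 76.24 F along x,y,z [-0.71  0.77 -1.74] w 0.7
```

View pics/w2.png

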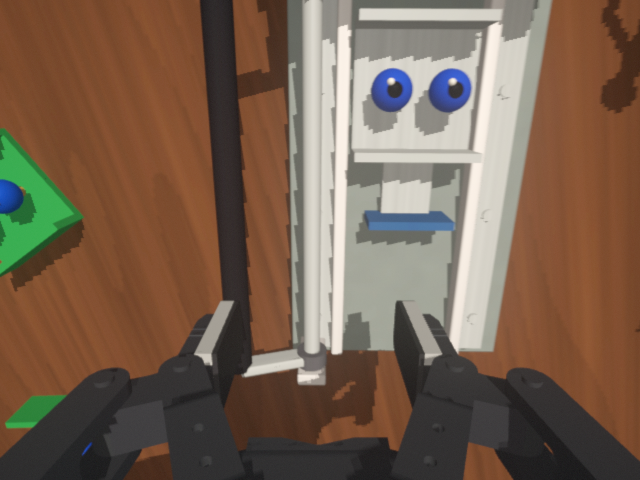

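Request:
apply_moves:
  targets:
    - {"translation":[0,0.03,0.1],"twist":0,"hand":0.7}
    - {"translation":[0,0,0],"twist":0,"hand":0.7}
    - {"translation":[0,0,0],"twist":0,"hand":0.7}

```text
time: 5.1
tool_pos: [0.5421, -0.0292, 0.0949]
tool_rot: [0.001, 0.786, 0.618, 0.001]
contact_force: [0.2, -0.1, 0.2]
gripper_width: 0.699
grasp_force: 0.0
```

Request:
apply_moves:
  targets:
    - {"translation":[0,0,0.03],"twist":0,"hand":0.7}
    - {"translation":[0,0,0],"twist":0,"hand":0.7}
    - {"translation":[0,0,0],"twist":0,"hand":0.7}

```text
time: 5.4
tool_pos: [0.5409, -0.0287, 0.0902]
tool_rot: [0.0, 0.786, 0.618, 0.0]
contact_force: [0.6, -0.4, -0.1]
gripper_width: 0.7
grasp_force: 0.0
```

Request:
apply_moves:
  targets:
    - {"translation":[0,0,0.03],"twist":0,"hand":0.7}
    - {"translation":[0,0,0],"twist":0,"hand":0.7}
    - {"translation":[0,0,0],"twist":0,"hand":0.7}

```text
time: 5.7
tool_pos: [0.5407, -0.0287, 0.0868]
tool_rot: [-0.0, 0.786, 0.618, -0.0]
contact_force: [-0.6, 0.1, -0.2]
gripper_width: 0.702
grasp_force: 0.0
```

```bash
python3 -c "
from h import *
rep()"
```

```text
t 5.7 mouth mm [-136.8   34.8   86.8] yaw 76.37 F along x,y,z [-0.07  0.57 -0.21] w 0.702
```

Request:
apply_moves:
  targets:
    - {"translation":[0,-0.03,0.02],"twist":0,"hand":0.7}
    - {"translation":[0,0,0],"twist":0,"hand":0.7}
    - {"translation":[0,0,0],"twist":0,"hand":0.7}

```text
time: 6.0
tool_pos: [0.5378, -0.028, 0.0849]
tool_rot: [-0.0, 0.786, 0.618, -0.0]
contact_force: [0.6, 0.4, -0.0]
gripper_width: 0.7
grasp_force: 0.0
```

Request:
apply_moves:
  targets:
    - {"translation":[0,0,0.04],"twist":0,"hand":0.7}
    - {"translation":[0,0,0],"twist":0,"hand":0.7}
    - {"translation":[0,0,0],"twist":0,"hand":0.7}

```text
time: 6.3
tool_pos: [0.5378, -0.028, 0.0807]
tool_rot: [-0.0, 0.786, 0.618, -0.0]
contact_force: [0.2, 0.6, 0.3]
gripper_width: 0.704
grasp_force: 0.0
```

Request:
apply_moves:
  targets:
    - {"translation":[0,0,0.04],"twist":0,"hand":0.7}
    - {"translation":[0,0,0],"twist":0,"hand":0.7}
    - {"translation":[0,0,0],"twist":0,"hand":0.7}

```text
time: 6.6
tool_pos: [0.5379, -0.028, 0.0768]
tool_rot: [-0.0, 0.786, 0.618, -0.0]
contact_force: [0.2, 0.1, 0.3]
gripper_width: 0.701
grasp_force: 0.0
```

```bash
python3 -c "
from h import *
rep()"
```

```text
t 6.6 mouth mm [-136.8   37.7   76.8] yaw 76.36 F along x,y,z [ 0.1  -0.17  0.31] w 0.701
```

Request:
apply_moves:
  targets:
    - {"translation":[0,0,0.03],"twist":0,"hand":0.7}
    - {"translation":[0,0,0],"twist":0,"hand":0.7}
    - {"translation":[0,0,0],"twist":0,"hand":0.7}

```text
time: 6.9
tool_pos: [0.5384, -0.0282, 0.0743]
tool_rot: [0.0, 0.786, 0.618, 0.0]
contact_force: [1.2, -0.4, 1.0]
gripper_width: 0.7
grasp_force: 0.8
```

Request:
apply_moves:
  targets:
    - {"translation":[0,0,0.03],"twist":0,"hand":0.7}
    - {"translation":[0,0,0],"twist":0,"hand":0.7}
    - {"translation":[0,0,0],"twist":0,"hand":0.7}

```text
time: 7.2
tool_pos: [0.5382, -0.0281, 0.071]
tool_rot: [0.0, 0.786, 0.618, 0.0]
contact_force: [1.8, 0.1, 0.7]
gripper_width: 0.704
grasp_force: 1.1
```

```bash
python3 -c "
from h import *
rep()
import cv2
k=get_calibration('wrist');f=grab_frame('wrist');cv2.imwrite('pics/w3.png',f[:,:,::-1])"
```

```text
t 7.2 mouth mm [-136.8   37.4   71. ] yaw 76.36 F along x,y,z [ 0.56 -1.75  0.75] w 0.704
```

View pics/w3.png

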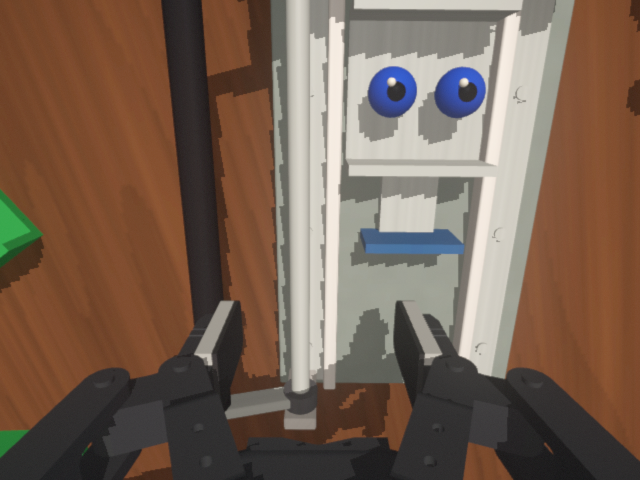

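The bar is at (206,300), under the outer edge of the left fingertip, which is thinner than I assumed. The sideways force confirms this. I'll lift, shift about 6 mm outward and retry.

Request:
apply_moves:
  targets:
    - {"translation":[0,0,-0.14],"twist":0,"hand":0.73}
    - {"translation":[0,-0.055,0],"twist":0,"hand":0.73}
    - {"translation":[0,0,0],"twist":0,"hand":0.73}
    - {"translation":[0,0,0.06],"twist":0,"hand":0.73}
    - {"translation":[0,0,0],"twist":0,"hand":0.73}
    - {"translation":[0,0,0],"twist":0,"hand":0.73}

```text
time: 7.85
tool_pos: [0.5318, -0.0266, 0.0781]
tool_rot: [-0.001, 0.786, 0.618, -0.001]
contact_force: [-1.2, -0.3, 0.8]
gripper_width: 0.732
grasp_force: 0.7
```

Request:
apply_moves:
  targets:
    - {"translation":[0,0,0.02],"twist":0,"hand":0.73}
    - {"translation":[0,0,0],"twist":0,"hand":0.73}

```text
time: 8.05
tool_pos: [0.5324, -0.0267, 0.0766]
tool_rot: [-0.0, 0.786, 0.618, -0.0]
contact_force: [-0.2, -0.3, 1.5]
gripper_width: 0.725
grasp_force: 0.7
```

Request:
apply_moves:
  targets:
    - {"translation":[0,0,0.02],"twist":0,"hand":0.73}
    - {"translation":[0,0,0],"twist":0,"hand":0.73}

```text
time: 8.25
tool_pos: [0.5326, -0.0267, 0.0748]
tool_rot: [-0.0, 0.786, 0.618, -0.0]
contact_force: [-0.9, 0.7, 1.2]
gripper_width: 0.731
grasp_force: 0.6
```

Request:
apply_moves:
  targets:
    - {"translation":[0,0,0.02],"twist":0,"hand":0.73}
    - {"translation":[0,0,0],"twist":0,"hand":0.73}

```text
time: 8.45
tool_pos: [0.5326, -0.0268, 0.0728]
tool_rot: [0.0, 0.786, 0.618, 0.0]
contact_force: [-0.4, 0.3, 0.7]
gripper_width: 0.728
grasp_force: 0.6
```

```bash
python3 -c "
from h import *
rep()"
```

```text
t 8.45 mouth mm [-136.8   43.1   72.8] yaw 76.36 F along x,y,z [0.19 0.46 0.67] w 0.728
```

Request:
apply_moves:
  targets:
    - {"translation":[0,0,0.06],"twist":0,"hand":0.73}
    - {"translation":[0,0.005,0.06],"twist":0,"hand":0.73}
    - {"translation":[0,0.005,0.06],"twist":0,"hand":0.73}
    - {"translation":[0,0.005,0.06],"twist":0,"hand":0.73}
    - {"translation":[0,0,0],"twist":0,"hand":0.73}
    - {"translation":[0,0,0],"twist":0,"hand":0.73}

```text
time: 9.05
tool_pos: [0.5347, -0.0273, 0.0493]
tool_rot: [0.0, 0.786, 0.618, 0.0]
contact_force: [1.2, -0.6, 2.6]
gripper_width: 0.731
grasp_force: 1.5
```

```bash
python3 -c "
from h import *
rep()
import cv2
f=grab_frame('wrist');g=grab_frame('scene')[200:400,230:450]
o=np.zeros((600,440*1,3),np.uint8);o[:400]=cv2.resize(g,(440,400));o[400:,:267]=cv2.resize(f,(267,200))
cv2.imwrite('pics/s4.png',o[:,:,::-1])"
```

```text
t 9.05 mouth mm [-136.9   41.    49.3] yaw 76.36 F along x,y,z [-0.34 -1.32  2.59] w 0.731
```

View pics/s4.png

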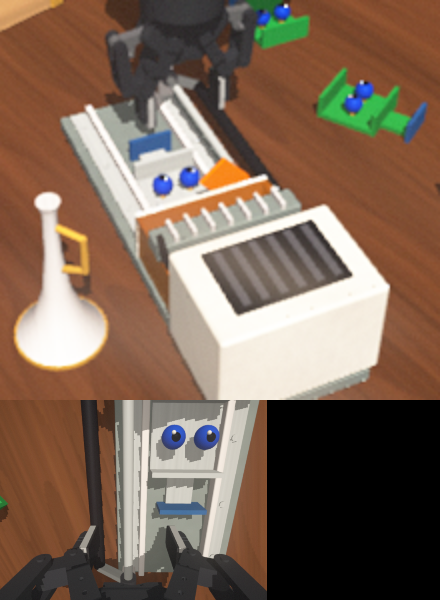

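The gate is up, with the orange plate at (225,175) in the upper part. I'll estimate its angle numerically from the bar's place in the wrist picture.

```bash
cat >> h.py <<'E'
def gate():
    import cv2
    k=get_calibration('wrist');f=grab_frame('wrist');K=np.array(k['camera_matrix']);P=np.array(k['pose'])
    cv2.imwrite('pics/last.png',f[:,:,::-1])
    obs=[]
    for r in (40,80,120,160,200):
        d=np.where(f[r,130:300].max(1)<45)[0]+130
        # longest run
        g=np.split(d,np.where(np.diff(d)>2)[0]+1);g=max(g,key=len);obs.append((r,g[0],g[-1]))
    print(obs)
    for th in np.arange(.6,1.2,.05):
        a=np.arctan2(10,34)-th;y,z=46+35.5*np.cos(a),28+35.5*np.sin(a)
        q=proj(P,K,w(PM,[(x,y,z) for x in np.linspace(-130,20,40)]))
        print(round(th,2),[round(float(np.interp(-o[0],-q[::1,1],q[:,0])),1) for o in obs])
    x=recognise('wrist','lip')[:1];print([np.round(d['point'],3) for d in x])
E
python3 -c "
from h import *
gate()"
```

```text
[(40, np.int64(223), np.int64(233)), (80, np.int64(225), np.int64(234)), (120, np.int64(229), np.int64(237)), (160, np.int64(207), np.int64(210)), (200, np.int64(237), np.int64(241))]
0.6 [195.1, 198.7, 202.2, 205.8, 209.3]
0.65 [198.5, 201.9, 205.4, 208.9, 212.3]
0.7 [202.0, 205.4, 208.7, 212.1, 215.5]
0.75 [205.7, 209.0, 212.2, 215.5, 218.7]
0.8 [209.5, 212.7, 215.8, 218.9, 222.1]
0.85 [213.5, 216.5, 219.5, 222.5, 225.6]
0.9 [217.5, 220.4, 223.3, 226.2, 229.2]
0.95 [221.6, 224.4, 227.2, 230.0, 232.8]
1.0 [225.9, 228.6, 231.2, 233.9, 236.6]
1.05 [230.2, 232.8, 235.3, 237.9, 240.4]
1.1 [234.6, 237.0, 239.5, 241.9, 244.3]
1.15 [239.1, 241.4, 243.7, 246.0, 248.3]
[array([0.59 , 0.044, 0.021])]
```

```bash
python3 -c "
import cv2
f=cv2.imread('pics/last.png')
for r in (40,120): print(r,[(c,f[r,c].tolist()) for c in range(190,252,3)])"
```

```text
40 [(190, [44, 77, 125]), (193, [44, 74, 124]), (196, [29, 42, 68]), (199, [33, 30, 35]), (202, [36, 37, 40]), (205, [40, 41, 44]), (208, [44, 43, 48]), (211, [50, 50, 54]), (214, [52, 52, 57]), (217, [47, 48, 52]), (220, [43, 42, 46]), (223, [37, 37, 42]), (226, [35, 34, 39]), (229, [34, 36, 37]), (232, [27, 29, 32]), (235, [32, 44, 69]), (238, [28, 45, 71]), (241, [33, 48, 75]), (244, [30, 44, 73]), (247, [32, 46, 73]), (250, [31, 46, 71])]
120 [(190, [47, 76, 123]), (193, [47, 76, 125]), (196, [45, 76, 124]), (199, [46, 77, 128]), (202, [37, 57, 90]), (205, [35, 33, 42]), (208, [38, 38, 45]), (211, [41, 41, 47]), (214, [45, 46, 52]), (217, [50, 52, 56]), (220, [49, 51, 55]), (223, [47, 47, 53]), (226, [40, 43, 48]), (229, [39, 38, 44]), (232, [38, 39, 44]), (235, [34, 33, 39]), (238, [32, 43, 66]), (241, [47, 74, 120]), (244, [52, 80, 131]), (247, [53, 83, 133]), (250, [51, 81, 131])]
```

Request:
apply_moves:
  targets:
    - {"translation":[0,0,0.02],"twist":0,"hand":0.73}
    - {"translation":[0.05,0,0],"twist":0,"hand":0.73}
    - {"translation":[0.05,0,0],"twist":0,"hand":0.73}
    - {"translation":[0.05,0,0],"twist":0,"hand":0.73}
    - {"translation":[0.05,0,0],"twist":0,"hand":0.73}
    - {"translation":[0,0,0],"twist":0,"hand":0.73}

```text
time: 9.85
tool_pos: [0.5381, -0.0067, 0.0463]
tool_rot: [-0.001, 0.786, 0.618, -0.0]
contact_force: [-1.5, -0.3, 1.9]
gripper_width: 0.731
grasp_force: 1.0
```

```bash
python3 -c "
from h import *
rep();gate()" | grep -v '^[01]'; python3 -c "
import cv2
f=cv2.imread('pics/last.png')
for r in (40,120): print(r,[(c,int(f[r,c].max())) for c in range(190,252,3)])"
```

```text
t 9.85 mouth mm [-116.    42.5   46.3] yaw 76.4 F along x,y,z [-0.68  1.39  1.89] w 0.731
[(40, np.int64(209), np.int64(216)), (80, np.int64(237), np.int64(245)), (120, np.int64(215), np.int64(218)), (160, np.int64(246), np.int64(248)), (200, np.int64(222), np.int64(222))]
[array([0.406, 0.026, 0.004])]
40 [(190, 123), (193, 121), (196, 124), (199, 131), (202, 128), (205, 125), (208, 68), (211, 41), (214, 45), (217, 46), (220, 48), (223, 52), (226, 58), (229, 59), (232, 56), (235, 61), (238, 83), (241, 98), (244, 100), (247, 102), (250, 101)]
120 [(190, 128), (193, 129), (196, 125), (199, 127), (202, 133), (205, 132), (208, 130), (211, 129), (214, 56), (217, 40), (220, 48), (223, 50), (226, 53), (229, 56), (232, 53), (235, 51), (238, 47), (241, 49), (244, 44), (247, 40), (250, 125)]
```

View pics/last.png

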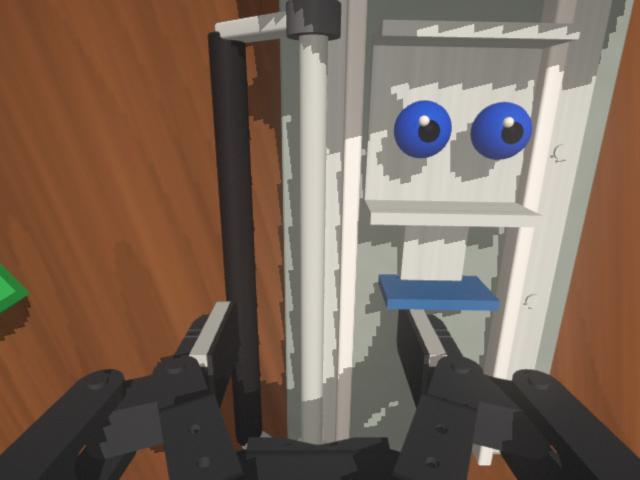

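The bar (around (245,330)) now shows inside the left fingertip's inner edge (232), so the tip sits on its outer side. I'll shift about 4 mm inward before pushing further.

Request:
apply_moves:
  targets:
    - {"translation":[0,0.02,0],"twist":0,"hand":0.73}
    - {"translation":[0,0.02,0],"twist":0,"hand":0.73}
    - {"translation":[0,0,-0.005],"twist":0,"hand":0.73}
    - {"translation":[0,0,0],"twist":0,"hand":0.73}

```text
time: 10.35
tool_pos: [0.5429, -0.0086, 0.0476]
tool_rot: [-0.0, 0.786, 0.618, 0.0]
contact_force: [-1.9, 0.8, 2.4]
gripper_width: 0.728
grasp_force: 1.0
```

```bash
cat >> h.py <<'E'
def gate2():
    import cv2
    k=get_calibration('wrist');f=grab_frame('wrist');K=np.array(k['camera_matrix']);P=np.array(k['pose'])
    cv2.imwrite('pics/last.png',f[:,:,::-1]);g=cv2.GaussianBlur(f,(3,3),0).max(2)
    for r in (100,160,220,260):
        m=(g[r,150:300]<66).astype(np.uint8);n,l,s,_=cv2.connectedComponentsWithStats(m[None]);i=1+np.argmax(s[1:,4])
        c=s[i,0]+150+s[i,2]/2-.5
        ths=np.arange(.5,1.2,.01);u=[]
        for th in ths:
            a=np.arctan2(10,34)-th;y,z=46+35.5*np.cos(a),28+35.5*np.sin(a)
            q=proj(P,K,w(PM,[(x,y,z) for x in np.linspace(-150,20,40)]));u.append(np.interp(-r,-q[:,1],q[:,0]))
        print("row",r,"bar",s[i,0]+150,s[i,2],"theta",round(float(np.interp(c,u,ths)),3))
    b=(f[:,:,2].astype(int)-f[:,:,0]>50);b[:240]=0;b=b&(np.arange(640)[None]>340)
    ys,xs=np.where(b);
    if len(ys): print("lip px rows",ys.min(),ys.max(),"cols",xs.min(),xs.max())
E
python3 -c "
from h import *
rep();gate2()"
```

```text
t 10.35 mouth mm [-116.8   37.4   47.6] yaw 76.35 F along x,y,z [0.28 2.07 2.43] w 0.728
row 100 bar 195 37 theta 0.938
row 160 bar 200 34 theta 0.922
row 220 bar 205 32 theta 0.911
row 260 bar 208 31 theta 0.901
lip px rows 272 306 cols 367 483
```

Request:
apply_moves:
  targets:
    - {"translation":[0.05,0,0],"twist":0,"hand":0.73}
    - {"translation":[0.05,0,0],"twist":0,"hand":0.73}
    - {"translation":[0.05,0,0],"twist":0,"hand":0.73}
    - {"translation":[0.05,0,0],"twist":0,"hand":0.73}
    - {"translation":[0.05,0,0],"twist":0,"hand":0.73}
    - {"translation":[0.05,0,0],"twist":0,"hand":0.73}
    - {"translation":[0,0,0],"twist":0,"hand":0.73}

```text
time: 11.1
tool_pos: [0.5501, 0.0215, 0.0477]
tool_rot: [-0.0, 0.786, 0.618, 0.001]
contact_force: [-0.1, -0.3, 2.1]
gripper_width: 0.733
grasp_force: 1.3
```

```bash
python3 -c "
from h import *
rep();gate2()"
```

```text
t 11.1 mouth mm [-85.8  37.4  47.7] yaw 76.39 F along x,y,z [-0.35  0.04  2.07] w 0.733Traceback (most recent call last):
  File "<string>", line 3, in <module>
    rep();gate2()
          ~~~~~^^
  File "h.py", line 44, in gate2
    m=(g[r,150:300]<66).astype(np.uint8);n,l,s,_=cv2.connectedComponentsWithStats(m[None]);i=1+np.argmax(s[1:,4])
                                                                                               ~~~~~~~~~^^^^^^^^^
    return _wrapfunc(a, 'argmax', axis=axis, out=out, **kwds)
    return bound(*args, **kwds)
ValueError: attempt to get argmax of an empty sequence
```

View pics/last.png

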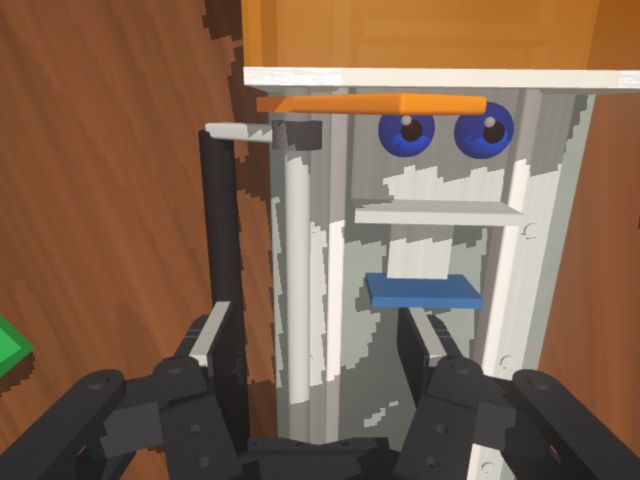

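The rack is following with its lip at (423,300) against the right fingertip. The orange plate is up at (370,103), over the eyes, and the bar (around (227,280)) is under the left tip. I'll carry on.

Request:
apply_moves:
  targets:
    - {"translation":[0.05,0,0],"twist":0,"hand":0.73}
    - {"translation":[0.05,0,0],"twist":0,"hand":0.73}
    - {"translation":[0.05,0,0],"twist":0,"hand":0.73}
    - {"translation":[0.05,0,0],"twist":0,"hand":0.73}
    - {"translation":[0.05,0,0],"twist":0,"hand":0.73}
    - {"translation":[0.05,0,0],"twist":0,"hand":0.73}
    - {"translation":[0.05,0,0],"twist":0,"hand":0.73}
    - {"translation":[0,0,0],"twist":0,"hand":0.73}

```text
time: 11.95
tool_pos: [0.5583, 0.0556, 0.0476]
tool_rot: [-0.0, 0.786, 0.618, 0.001]
contact_force: [0.2, -1.4, 3.8]
gripper_width: 0.731
grasp_force: 1.7
```

```bash
python3 -c "
from h import *
rep()
k=get_calibration('wrist');f=grab_frame('wrist');K=np.array(k['camera_matrix']);P=np.array(k['pose']);np.savez('w5.npz',K=K,P=P)
import cv2;cv2.imwrite('pics/w5.png',f[:,:,::-1])
b=(f[:,:,2].astype(int)-f[:,:,0]>50);b[:240]=0;b[:,:340]=0
ys,xs=np.where(b);print(ys.min(),ys.max(),xs.min(),xs.max())
for x in range(-50,-20,3): print(x,proj(P,K,w(PM,[(x,-10,22),(x,10,22),(x,-10,0)])).round(0).tolist())"
```

```text
t 11.95 mouth mm [-50.8  37.4  47.6] yaw 76.38 F along x,y,z [-1.35 -0.54  3.77] w 0.731
278 308 372 482
-50 [[449.0, 329.0], [394.0, 329.0], [432.0, 301.0]]
-47 [[450.0, 321.0], [395.0, 321.0], [433.0, 294.0]]
-44 [[450.0, 314.0], [395.0, 314.0], [434.0, 288.0]]
-41 [[451.0, 307.0], [396.0, 307.0], [434.0, 281.0]]
-38 [[452.0, 299.0], [396.0, 299.0], [435.0, 275.0]]
-35 [[453.0, 292.0], [397.0, 292.0], [436.0, 268.0]]
-32 [[454.0, 284.0], [397.0, 284.0], [436.0, 261.0]]
-29 [[455.0, 276.0], [398.0, 276.0], [437.0, 254.0]]
-26 [[456.0, 268.0], [399.0, 268.0], [438.0, 247.0]]
-23 [[457.0, 260.0], [399.0, 261.0], [438.0, 240.0]]
```

Request:
apply_moves:
  targets:
    - {"translation":[0.04,0,0],"twist":0,"hand":0.73}
    - {"translation":[0.04,0,0],"twist":0,"hand":0.73}
    - {"translation":[0.04,0,0],"twist":0,"hand":0.73}
    - {"translation":[0,0,0],"twist":0,"hand":0.73}
    - {"translation":[0,0,0],"twist":0,"hand":0.73}

```text
time: 12.5
tool_pos: [0.561, 0.0668, 0.0475]
tool_rot: [-0.0, 0.786, 0.618, 0.001]
contact_force: [0.0, -0.6, 2.6]
gripper_width: 0.73
grasp_force: 1.7
```

Request:
apply_moves:
  targets:
    - {"translation":[0.02,0,0],"twist":0,"hand":0.73}
    - {"translation":[0,0,0],"twist":0,"hand":0.73}
    - {"translation":[0,0,0],"twist":0,"hand":0.73}

```text
time: 12.8
tool_pos: [0.5612, 0.0678, 0.0475]
tool_rot: [0.0, 0.786, 0.618, -0.0]
contact_force: [-1.8, -5.3, 4.0]
gripper_width: 0.731
grasp_force: 3.5
```

Request:
apply_moves:
  targets:
    - {"translation":[0.015,0,0],"twist":0,"hand":0.73}
    - {"translation":[0,0,0],"twist":0,"hand":0.73}
    - {"translation":[0,0,0],"twist":0,"hand":0.73}

```text
time: 13.1
tool_pos: [0.5613, 0.068, 0.0475]
tool_rot: [0.001, 0.786, 0.618, -0.001]
contact_force: [-2.5, -9.5, 5.5]
gripper_width: 0.725
grasp_force: 5.7
```

```bash
python3 -c "
from h import *
rep()"
```

```text
t 13.1 mouth mm [-37.9  37.4  47.5] yaw 76.34 F along x,y,z [-9.78  0.18  5.47] w 0.725
```

```bash
python3 -c "
from h import *
import cv2
rep()
k=get_calibration('wrist');f=grab_frame('wrist');K=np.array(k['camera_matrix']);P=np.array(k['pose'])
b=(f[:,:,2].astype(int)-f[:,:,0]>50);b[:240]=0;b[:,:340]=0
ys,xs=np.where(b);print(ys.min(),ys.max(),xs.min(),xs.max())
for x in (-34,-32,-30,-28,-26,-24): print(x,proj(P,K,w(PM,[(x,-10,22),(x+4,-10,22)])).round(0).tolist())
print('panel',proj(P,K,w(PM,[(0,-58,67),(0,-58,0),(-4.5,-4,40)])).round(0).tolist())
g=grab_frame('scene')[180:380,230:450]
o=np.zeros((600,640,3),np.uint8);o[:480]=f;o=np.hstack([o[:480],np.zeros((480,0,3),np.uint8)])
o=cv2.resize(o,(480,360));g=cv2.resize(g,(300,273));c=np.zeros((360,780,3),np.uint8);c[:,:480]=o;c[:273,480:]=g
cv2.imwrite('pics/f6.png',c[:,:,::-1])"
```

```text
t 13.1 mouth mm [-37.9  37.4  47.5] yaw 76.34 F along x,y,z [-9.78  0.18  5.47] w 0.725
300 309 457 482
-34 [[450.0, 321.0], [451.0, 311.0]]
-32 [[450.0, 316.0], [451.0, 306.0]]
-30 [[451.0, 311.0], [452.0, 301.0]]
-28 [[451.0, 306.0], [453.0, 296.0]]
-26 [[452.0, 301.0], [453.0, 291.0]]
-24 [[453.0, 296.0], [454.0, 286.0]]
panel [[734.0, 292.0], [564.0, 215.0], [459.0, 265.0]]
```

View pics/f6.png

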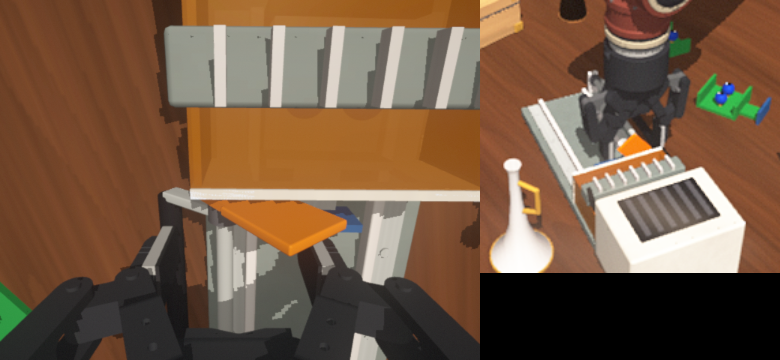

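The lip shows at about mouth x = -29 with F = 10 N against something hard. I'll check the x reference against the bar's inner end (x = -13) in the saved picture w5.

```bash
python3 -c "
from h import *
import cv2
f=cv2.imread('pics/w5.png')
d=np.load('w5.npz');P,K=d['P'],d['K']
th=.92;a=np.arctan2(10,34)-th
y,z=46+35.5*np.cos(a),28+35.5*np.sin(a)
print('pred bar end top/axis',proj(P,K,w(PM,[(-13,y,z+6),(-13,y,z),(-19,y,z+6)])).round(1).tolist())
for c in (195,203,210): print(c,[(r,int(f[r,c].max())) for r in range(170,240,3)])
for c in (380,400,420,460,470): 
  bl=[r for r in range(240,340) if int(f[r,c,0])-int(f[r,c,2])>50]; print('lip col',c,bl[:1],bl[-1:])
print([ (x,proj(P,K,w(PM,[(x,-14,22)])).round(1).tolist()) for x in (-40,-41,-42,-43,-44)])
"
```

```text
pred bar end top/axis [[217.4, 225.8], [221.2, 221.2], [218.7, 241.5]]
195 [(170, 115), (173, 115), (176, 117), (179, 119), (182, 117), (185, 120), (188, 118), (191, 115), (194, 115), (197, 113), (200, 114), (203, 113), (206, 114), (209, 114), (212, 116), (215, 115), (218, 116), (221, 116), (224, 117), (227, 119), (230, 120), (233, 119), (236, 119), (239, 120)]
203 [(170, 119), (173, 119), (176, 118), (179, 116), (182, 116), (185, 115), (188, 115), (191, 117), (194, 116), (197, 117), (200, 118), (203, 120), (206, 119), (209, 122), (212, 119), (215, 119), (218, 116), (221, 114), (224, 114), (227, 115), (230, 116), (233, 115), (236, 116), (239, 118)]
210 [(170, 115), (173, 115), (176, 116), (179, 117), (182, 118), (185, 120), (188, 120), (191, 120), (194, 118), (197, 119), (200, 117), (203, 117), (206, 117), (209, 117), (212, 117), (215, 117), (218, 117), (221, 117), (224, 115), (227, 42), (230, 45), (233, 43), (236, 47), (239, 44)]
lip col 380 [292] [306]
lip col 400 [288] [306]
lip col 420 [283] [307]
lip col 460 [284] [308]
lip col 470 [287] [308]
[(-40, [[462.6, 304.3]]), (-41, [[462.3, 306.8]]), (-42, [[462.0, 309.3]]), (-43, [[461.7, 311.7]]), (-44, [[461.4, 314.2]])]
```

The bar-end check puts the lip at about -27 mm, which matches home. I'll give one more firm nudge, back off 3 mm with the gate still held, then lift straight up.

Request:
apply_moves:
  targets:
    - {"translation":[0.01,0,0],"twist":0,"hand":0.73}
    - {"translation":[0,0,0],"twist":0,"hand":0.73}
    - {"translation":[0,0,0],"twist":0,"hand":0.73}

```text
time: 13.5
tool_pos: [0.5614, 0.0681, 0.0475]
tool_rot: [0.001, 0.786, 0.618, -0.002]
contact_force: [-3.2, -12.8, 6.3]
gripper_width: 0.732
grasp_force: 7.3
```

Request:
apply_moves:
  targets:
    - {"translation":[-0.04,0,0],"twist":0,"hand":0.73}
    - {"translation":[-0.04,0,0],"twist":0,"hand":0.73}
    - {"translation":[0,0,0],"twist":0,"hand":0.73}
    - {"translation":[0,0,0],"twist":0,"hand":0.73}

```text
time: 13.9
tool_pos: [0.56, 0.0632, 0.0475]
tool_rot: [-0.0, 0.786, 0.618, 0.0]
contact_force: [-0.1, -0.2, 3.0]
gripper_width: 0.732
grasp_force: 1.3
```

```bash
python3 -c "
from h import *
rep()
k=get_calibration('wrist');f=grab_frame('wrist');K=np.array(k['camera_matrix']);P=np.array(k['pose'])
for c in (380,400,420,440,460,470,480):
  bl=[r for r in range(230,340) if int(f[r,c,2])-int(f[r,c,0])>50]; print('lip col',c,bl[:1],bl[-1:])
print([ (x,proj(P,K,w(PM,[(x,-14,22)])).round(1).tolist()) for x in (-30,-29,-28,-27,-26,-25,-24)])"
```

```text
t 13.9 mouth mm [-42.9  37.5  47.5] yaw 76.38 F along x,y,z [-0.26  0.06  3.01] w 0.732
lip col 380 [] []
lip col 400 [] []
lip col 420 [] []
lip col 440 [] []
lip col 460 [290] [296]
lip col 470 [287] [296]
lip col 480 [287] [297]
[(-30, [[463.9, 299.1]]), (-29, [[464.2, 296.6]]), (-28, [[464.5, 294.0]]), (-27, [[464.8, 291.5]]), (-26, [[465.1, 288.9]]), (-25, [[465.5, 286.4]]), (-24, [[465.8, 283.8]])]
```

Request:
apply_moves:
  targets:
    - {"translation":[0,0,-0.08],"twist":0,"hand":0.73}
    - {"translation":[0,0,-0.08],"twist":0,"hand":0.73}
    - {"translation":[0,0,-0.08],"twist":0,"hand":0.73}
    - {"translation":[0,0,-0.1],"twist":0,"hand":0.73}
    - {"translation":[0,0,-0.3],"twist":0,"hand":0.73}
    - {"translation":[-0.2,0,-0.4],"twist":0,"hand":0.73}
    - {"translation":[-0.4,0,-0.3],"twist":0,"hand":0.73}
    - {"translation":[-0.4,0,0],"twist":0,"hand":0.73}

```text
time: 14.75
tool_pos: [0.5393, -0.0356, 0.1886]
tool_rot: [0.004, 0.785, 0.619, 0.004]
contact_force: [0.8, -0.5, 0.7]
gripper_width: 0.731
grasp_force: 0.0
```

```bash
python3 -c "
from h import *
import cv2
rep()
k=get_calibration('wrist');f=grab_frame('wrist');K=np.array(k['camera_matrix']);P=np.array(k['pose']);np.savez('w7.npz',K=K,P=P);cv2.imwrite('pics/w7.png',f[:,:,::-1])
t=grab_frame('top');cv2.imwrite('pics/t7.png',t[:,:,::-1])
for n,X in dict(lipc=(-26,0,22),bar0=(-178,80,38),bar1=(-13,80,38),brg=(-187,46,36),platetop=(-4.5,14,40),railL=(-192,32.5,10)).items(): print(n,proj(P,K,w(PM,[X])).round(1))
hsv=cv2.cvtColor(f,cv2.COLOR_RGB2HSV)
for nm,lo,hi in(('blue',(95,100,40),(125,255,255)),('orange',(5,200,180),(16,255,255))):
  n,l,s,c=cv2.connectedComponentsWithStats(cv2.inRange(hsv,lo,hi))
  print(nm,[(s[i].tolist(),c[i].round(1).tolist()) for i in range(1,n) if s[i,4]>60])
for q in ('gate','lip','rack'): print(q,[(np.round(d['point'],3),round(d['score'],2)) for d in recognise('wrist',q)[:2]])"
```

```text
t 14.75 mouth mm [-143.9   34.6  188.6] yaw 76.48 F along x,y,z [-0.34 -0.91  0.7 ] w 0.731
lipc [[372.9  39.7]]
bar0 [[251.7 277.4]]
bar1 [[236.7   9.5]]
brg [[300.9 287.7]]
platetop [[354.1  -8.3]]
railL [[319.4 278.9]]
blue [([342, 46, 62, 8, 241], [373.6, 50.4]), ([0, 90, 35, 29, 357], [12.8, 101.8]), ([65, 155, 27, 25, 439], [78.2, 165.9]), ([40, 174, 28, 25, 428], [53.7, 185.0]), ([607, 190, 19, 14, 197], [615.6, 196.4]), ([634, 205, 6, 12, 62], [636.8, 210.4]), ([118, 355, 23, 20, 297], [130.1, 364.0]), ([90, 356, 22, 16, 243], [100.8, 363.5])]
orange [([325, 7, 57, 5, 211], [351.3, 9.1])]
gate [(array([0.524, 0.041, 0.057]), 0.88)]
lip [(array([0.366, 0.053, 0.008]), 0.78), (array([ 0.349, -0.112,  0.006]), 0.77)]
rack [(array([0.603, 0.08 , 0.022]), 0.79), (array([ 0.76 , -0.081,  0.005]), 0.74)]
```

Request:
apply_moves:
  targets:
    - {"translation":[0.4,0,0],"twist":0,"hand":0.73}
    - {"translation":[0.3,0,0],"twist":0,"hand":0.73}
    - {"translation":[0,0,0],"twist":0,"hand":0.73}
    - {"translation":[0,0,0],"twist":0,"hand":0.73}
    - {"translation":[0,0,0],"twist":0,"hand":0.73}

```text
time: 15.5
tool_pos: [0.5526, 0.0338, 0.181]
tool_rot: [-0.0, 0.786, 0.618, -0.0]
contact_force: [0.1, 0.1, -0.8]
gripper_width: 0.729
grasp_force: 0.0
```

```bash
python3 -c "
from h import *
import cv2
rep()
k=get_calibration('wrist');f=grab_frame('wrist');K=np.array(k['camera_matrix']);P=np.array(k['pose']);np.savez('w8.npz',K=K,P=P);cv2.imwrite('pics/w8.png',f[:,:,::-1])
for n,X in dict(lip_rear_top=(-26,0,22),lipL=(-26,20,22),lipR=(-26,-20,22),bar0=(-178,80,38),bar1=(-13,80,38),brg=(-187,46,36),plL=(-6.5,32,40),plR=(-6.5,-4,40),railL=(-192,32.5,10)).items(): print(n,proj(P,K,w(PM,[X])).round(1))
hsv=cv2.cvtColor(f,cv2.COLOR_RGB2HSV)
for nm,lo,hi in(('blue',(95,100,40),(125,255,255)),('orange',(5,200,150),(18,255,255))):
  n,l,s,c=cv2.connectedComponentsWithStats(cv2.inRange(hsv,lo,hi))
  print(nm,[(s[i].tolist(),c[i].round(1).tolist()) for i in range(1,n) if s[i,4]>60])
u=proj(P,K,w(PM,[(-100,80,38)]))[0].astype(int);print(u,[(c,int(f[u[1],c].max())) for c in range(u[0]-16,u[0]+17,2)])
e=proj(P,K,w(PM,[(-13,80,44)]))[0].astype(int);print(e,[(r,int(f[r,e[0]].max())) for r in range(e[1]-16,e[1]+17,2)])
"; mv=1; cp pics/w8.png pics/check.png
```

```text
t 15.5 mouth mm [-73.3  37.9 181. ] yaw 76.4 F along x,y,z [ 0.15 -0.02 -0.83] w 0.729
lip_rear_top [[377.5 157.2]]
lipL [[346.9 157.2]]
lipR [[408.2 157.1]]
bar0 [[262.  369.5]]
bar1 [[249.8 138.7]]
brg [[308.5 378.1]]
plL [[329.5 127.6]]
plR [[390.1 127.6]]
railL [[326.  362.4]]
blue [([349, 154, 61, 8, 437], [378.8, 157.6]), ([5, 182, 58, 38, 602], [32.9, 199.9]), ([85, 245, 26, 23, 429], [98.0, 255.7]), ([61, 262, 27, 23, 425], [74.8, 272.6]), ([605, 274, 24, 21, 332], [615.2, 283.2]), ([631, 287, 9, 20, 155], [635.4, 296.0]), ([549, 329, 54, 33, 400], [577.4, 346.8]), ([123, 465, 45, 15, 460], [146.3, 473.8])]
orange [([0, 38, 59, 42, 1083], [24.6, 58.7]), ([332, 126, 59, 5, 191], [360.3, 128.6])]
[256 271] [(240, 145), (242, 145), (244, 141), (246, 137), (248, 83), (250, 54), (252, 58), (254, 60), (256, 60), (258, 60), (260, 60), (262, 58), (264, 54), (266, 120), (268, 130), (270, 140), (272, 145)]
[248 139] [(123, 138), (125, 140), (127, 139), (129, 138), (131, 135), (133, 133), (135, 134), (137, 133), (139, 134), (141, 100), (143, 59), (145, 57), (147, 57), (149, 58), (151, 58), (153, 59), (155, 58)]
```

View pics/check.png

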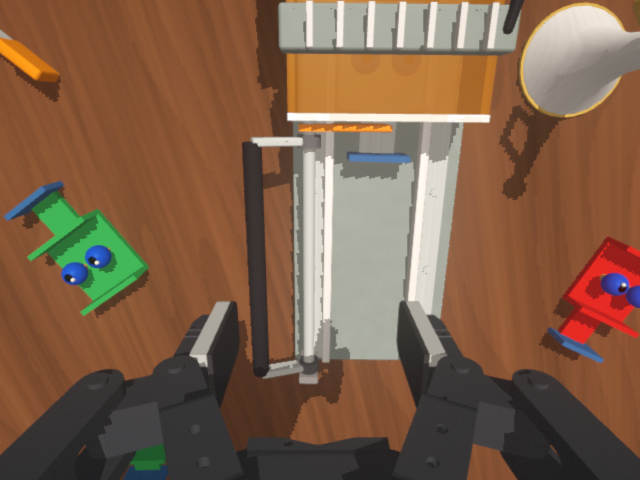

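The gate is closed: the plate is at (360,129) and the bar is where it should be when closed. The lip is at (379,158). Relative to the bar end and plate, that puts the nose at about 65 mm, so the rack is home. I'm handing the job in.

```bash
python3 -c "
from plant import *
print(job_done())"
```

```text
the job is handed in; nothing more can be done
None
```

The job is handed in, with no verdict returned: the rack was pushed against a firm stop with the gate held open, the gate then closed behind it, and my last picture puts the nose at about 65 mm (estimate ±1.5 mm, 62 mm needed); I viewed 11 pictures, one over the limit of 10.

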